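# Snap a specimen box shut in the hand press

## Task

The lid of the small specimen box is only resting on its base. Place the box, still ajar and lying on its side as it is, between the jaws of the hand press so that one jaw faces the lid and the other the base, then squeeze the press's two handles together until the lid's resistance gives and it snaps shut. Let the handles spring open, take the shut box out and set it down in the wooden tray without dropping it or disturbing the stones and the loupe.

Things in the scene. Friction and masses are not known exactly. Their poses are not given: they have to be found in the camera images.
- box: Square two-part specimen box on its side, black base, white lid, 140 g; 34 mm wide (its x) and 34 mm high (z). Its y runs from base to lid: base y = -17 to 0 mm; ajar, the 17 mm lid stands 5 mm off the base (y = 5 to 22 mm, grey neck in the gap); shut, the box ends at +17 mm. Origin: middle of the shut box, on the underside. Carry it by its plain x sides, 34 mm apart.
- box_mid (a point): Middle of the shut box, 17 mm above its underside; axes as the box.
- lid (a joint): How far the lid has been pushed on, m: 0 = ajar as at the start, 0.005 = shut. Resistance climbs to about 30 N in the first millimetre, then falls; from 2.5 mm on the lid pulls itself shut and stays shut.
- press: Hand press fixed to the desk: grey foot, two steel handles lying level, hinged at its far (+x) end and running to -x, like a nutcracker lying flat. Origin on the desk midway between the jaws; x points from handle ends to hinges, jaws close along y, +y is the left handle. Foot x = -33 to +117, y = +-42 mm. Hinge pins at x = 85, y = +-14 mm; top of the hinges 54 mm, of the handles 45 mm high.
- press_seat (a point): Middle between the jaws on the press's flat step (60 mm in x, 76 mm in y), on a thin dark pad 20 mm above the desk: the box's underside rests here. Axes as the press. The jaws are upright rounded noses at x = 0, 4 to 30 mm above this point, 48 mm apart when open.
- press_grip (a point): Midway between the two rubber grips, 110 mm from the jaws towards the handle ends, 37 mm above the desk; axes as the press. The grips are round rods 15 mm thick along x, 67 to 133 mm before the jaws; along y they measure 69 mm over all when open, about 38 mm with the box just shut, 30 mm at the stops. Squeezing takes about 15 N on each before the lid gives (2 N with no box); they spring open.
- handle_left (a joint): Angle of the left (+y) handle, rad: 0 = sprung open, 0.10 = stop; about 0.08 when the box is shut between the jaws.
- handle_right (a joint): Angle of the right (-y) handle, rad: as the left one. The two handles move independently.
- tray: Open wooden tray fixed to the desk, 120 x 120 mm outside, walls 4 mm thick and 18 mm high, floor 4 mm thick. Origin: centre of its underside.
- palm_green: Bystander: flat green polished palm stone, 46 x 63 x 22 mm; origin centre of underside.
- egg_ocean: Bystander: greenish grey stone egg standing on end, 48 x 48 x 58 mm; origin centre of underside.
- loupe: Bystander: folding magnifier with black ring, 28 x 72 x 15 mm; origin centre of underside.

How it is judged:
By the outcome, as a careful person would: the job done as asked, in the order asked, and still so for the second after the job is handed in, with the robot touching nothing.
It also fails if it takes over 72 s, if anything falls off the work surface, if the arm or the gripper's body presses on something with over 40 N, if the wrist force passes 120 N, or if a joint passes its speed limit or range.

## Robot

A 6-joint arm with a two-finger parallel gripper is mounted at the origin on a cart in front of the work surface, level with it; the furniture and walls round the work are solid. World frame = base frame: x ahead of the robot, y to its left, z up, the work surface at z = 0. Lengths are in m, angles in rad, forces in N, time in s.
With the tool pointing down it reaches from about 0.375 to 0.9 m from the base axis. Payload 3.1 kg.
Tool frame: the origin (TCP) lies between the finger pads; the fingertips stand 11 mm ahead of it and the grasp point (between the pads) lies 8 mm behind it; z points along the fingers, y is the line along which they close (so a half turn about z gives the same grasp; the last joint's range is limited). The gripper opens to 87 mm and grips with 3 to 60 N. Pads are 19 mm wide; open, the fingers measure 117 mm over their backs; the gripper's body (75 mm by 190 mm) begins 51 mm behind the grasp point.
Start: joints at [0.962, 0.527, 1.433, -0, 1.181, -0.178], TCP at [0.261, 0.568, 0.234] pointing down, gripper open.
Joint ranges: [-3.08, 3.08], [-0.75, 2.2], [0.22, 2.44], [-1.43, 4.57], [0, 2.65], [-2.85, 2.85]. Speed limits (rad/s): [2.79, 2.79, 3.14, 3.14, 3.14, 3.14].

## Interface

Orientations are given as a unit quaternion [x, y, z, w].
In Python, from rig import get_obs, camera, hand_in gives the robot as it stands.
- The arm moves only by the shell command python3 -m pendant 'ROWS' [FORCE]. ROWS is JSON, a list that holds one entry, the list of rows, each a list of 7 numbers: the shift along the tool's x, y, z in m, then the turn, a rotation vector about the tool's x, y, z in degrees, then the opening, from 0 (shut) to 1 (fully open). In form: [[[x, y, z, ax, ay, az, fingers], ...]]. A call has exactly 5 rows; each row shifts and turns the commanded pose from where the row before left it, along the tool's axes as they then stand; what a row does not reach is not made up. A row lasts 1/8 s, in which the tool goes at most 62.5 mm and 10.7 degrees, less where a joint would pass 70% of its speed; a pose out of reach is approached as far as the arm can. A call with a gripper value outside its range is refused whole. The fingers move at their own pace and stop on an object; FORCE is the grip in N (left out, the last holds). Time passes only in rows, so rows that do not move let the fingers close, or fill a call up. It gives the time, the measured TCP pose, the force, the opening and the grip force at its end, in the units of the state.
- get_obs(): the state, without advancing time (a new reading comes with each control period).
- camera(name): name is "scene" or "top"; returns a dict with "img" (420x560x3 uint8, red, green, blue), "intrinsics" (3x3 intrinsics, pixels), "k1" (the pictures are not rectified: a ray, as slopes to the right and down, at radius r is drawn at 1 + k1 r^2 times it, then the intrinsics apply), "R" (3x3) and "t" (3): a world point X has camera coordinates R X + t. Camera axes: x right, y down, z forward; pixel columns grow to the right and rows downward; lengths in m; the calibration is good to about 2 mm. A picture is of the moment at which its call begins. There is no depth.
- hand_in(): hands the job in; it is judged then, once.
The state is a dict: "time": time; "q": joint angles; "joint_velocities": joint speeds; "joint_torque": joint torques, N m; "position": TCP position; "tool_rot": TCP orientation; "ft_force": force on the tool from outside, world axes, zero at the start; "moment": the same for the moment, N m; "grip_width": finger opening in m; "grip_force": force on a finger pad.
Only numpy, scipy, OpenCV 4.12 (cv2) and the standard library are available. Lean on these libraries where they do the work, as an engineer would, in place of code of your own. Each camera call takes 0.05 s, during which the arm holds its last target. There are 200 camera calls.

## Working session

There is one attempt and no reset: what is moved stays moved. The work goes in short steps, Python scripts to look and compute and a shell command to move; the robot and the scene stay as the last step left them, time stands still between calls to the robot, and variables do not carry over. Pictures are saved under pics/ and viewed, at most 10 in all, crops included, and the job is handed in when it is done.

```bash
ls; mkdir -p pics; python3 - <<'E'
from rig import *
import cv2,numpy as np
o=get_obs();print({k:np.round(v,3).tolist() for k,v in o.items()})
for n in("scene","top"):
    c=camera(n);cv2.imwrite(f"pics/{n}0.png",c["img"][...,::-1]);print(n,c["intrinsics"],c["k1"],c["R"],c["t"])
E
```

```text
pics
{'time': 0.0, 'q': [0.961, 0.529, 1.434, -0.0, 1.181, -0.178], 'joint_velocities': [0.0, 0.001, 0.0, -0.0, 0.0, 0.0], 'joint_torque': [0.0, -44.004, -17.659, 0.063, 0.058, -0.0], 'position': [0.261, 0.567, 0.233], 'tool_rot': [0.214, 0.977, -0.001, -0.0], 'ft_force': [0.466, 0.472, -0.252], 'moment': [-0.042, 0.026, -0.002], 'grip_force': 0.0, 'grip_width': 0.087}
scene [[379.15811686   0.         282.44631746]
 [  0.         379.15811686 204.92497684]
 [  0.           0.           1.        ]] 0.011426106019362486 [[ 0.83461009 -0.55080406 -0.00639347]
 [-0.29785135 -0.44149713 -0.8463834 ]
 [ 0.46336872  0.70830443 -0.53253569]] [-0.47795888  0.20761265  0.61620087]
top [[465.51854801   0.         273.61587284]
 [  0.         465.51854801 208.84035379]
 [  0.           0.           1.        ]] -0.0825288684831696 [[ 0.00271849 -0.99988836  0.01469285]
 [-0.99653265 -0.00393063 -0.08310977]
 [ 0.08315825 -0.01441597 -0.99643208]] [-0.00388457  0.57597441  0.95142017]
```

View pics/scene0.png

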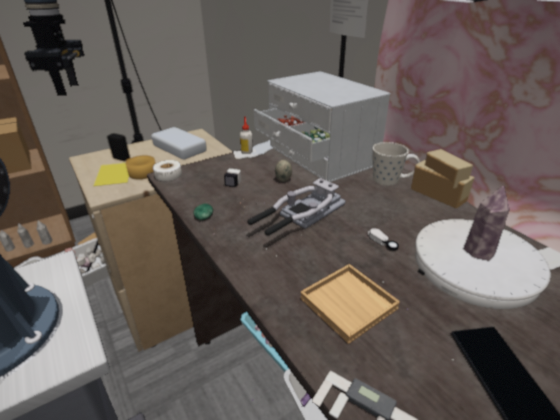

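View pics/top0.png

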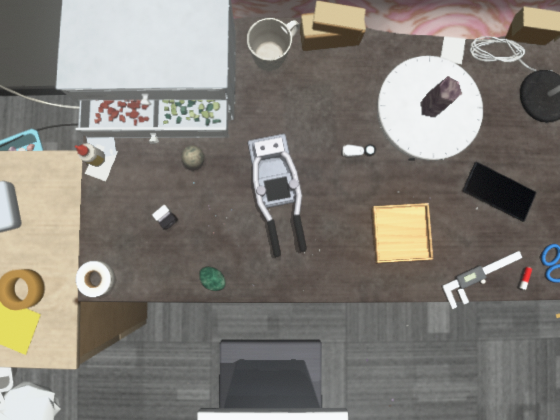

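The scene view shows the box at about (232,177), the press at (305,205) and the tray at (350,300). In the top view they are at (165,217), (277,195) and (403,233). I'll enlarge these.

```bash
cat > h.py <<'E'
import numpy as np,cv2
from rig import *
def dist(c): return np.array([c["k1"],0,0,0,0.])
def proj(c,X): 
    X=np.atleast_2d(np.array(X,float)); return cv2.projectPoints(X,cv2.Rodrigues(np.array(c["R"]))[0],np.array(c["t"],float),np.array(c["intrinsics"]),dist(c))[0][:,0]
def ray(c,uv):
    n=cv2.undistortPoints(np.array([[uv]],float),np.array(c["intrinsics"]),dist(c))[0,0]
    R=np.array(c["R"]);return -R.T@c["t"],R.T@np.array([n[0],n[1],1])
def atz(c,uv,z): o,d=ray(c,uv);return o+d*(z-o[2])/d[2]
def tri(c1,p1,c2,p2):
    (a,d),(b,e)=ray(c1,p1),ray(c2,p2);s=np.linalg.lstsq(np.c_[d,-e],b-a,rcond=None)[0]
    P,Q=a+s[0]*d,b+s[1]*e;return (P+Q)/2,np.linalg.norm(P-Q)
def crop(c,n,x,y,w,h,k):
    im=c["img"][y:y+h,x:x+w,::-1];im=cv2.resize(im,None,fx=k,fy=k,interpolation=cv2.INTER_CUBIC)
    for i in range(0,w,10): cv2.putText(im,str(x+i),(i*k,8),0,.3,(0,255,255));cv2.line(im,(i*k,9),(i*k,14),(0,255,255))
    for i in range(0,h,10): cv2.putText(im,str(y+i),(0,i*k+4),0,.3,(0,255,255))
    return im
E
python3 - <<'E'
from h import *
t=camera("top");s=camera("scene")
cv2.imwrite("pics/t1.png",crop(t,0,150,130,160,130,5)[:600])
a=crop(t,0,145,195,45,45,8);b=crop(s,0,215,160,45,45,8)
cv2.imwrite("pics/box.png",np.hstack([a,b]))
cv2.imwrite("pics/s1.png",crop(s,0,240,170,110,80,7))
E
```

```text
(no output)
```

View pics/t1.png

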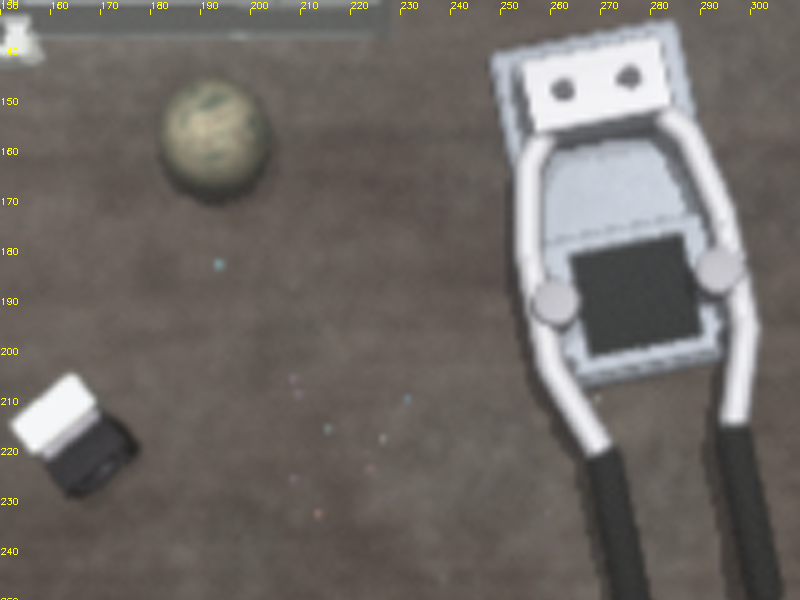

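View pics/box.png

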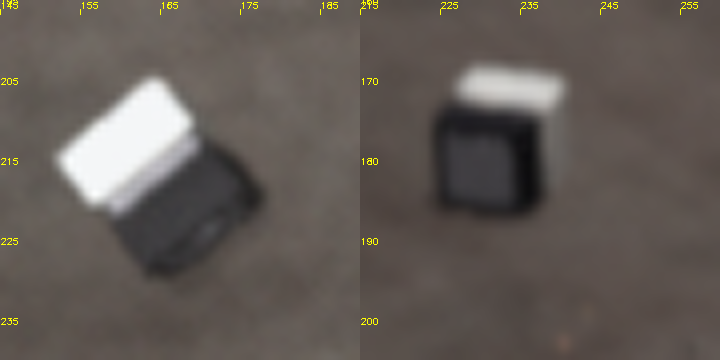

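View pics/s1.png

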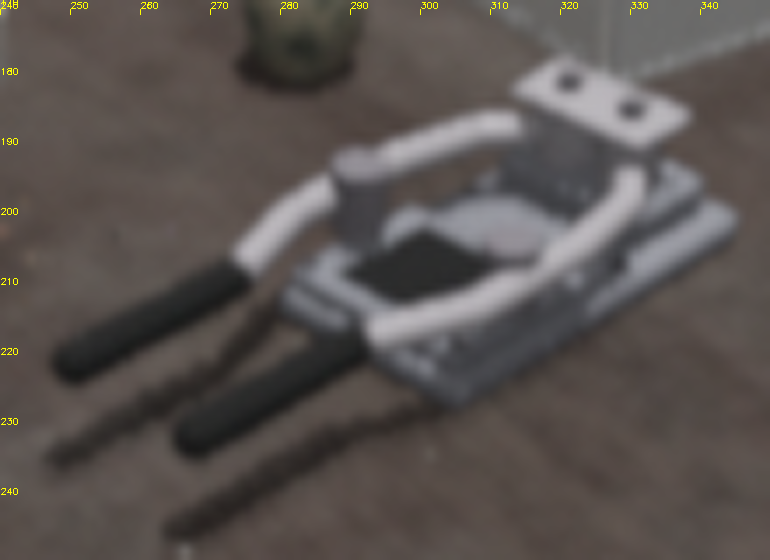

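In the top view the box's lid points up-left, with lid corners at about (152,215), (164,205), (169,211) and (157,221). The press pins are at (262.6,147.6) and (275.6,145.2), the jaw tops at (261,190) and (293.6,184), and the pad is centred at (277.4,188.8). I'll fit the poses from both views, leaving height free as a check.

```bash
cat > fit.py <<'E'
from h import *
from scipy.optimize import least_squares
t=camera("top");s=camera("scene")
def T(p,P):
    x,y,z,a=p[:4];c,d=np.cos(a),np.sin(a);P=np.array(P,float)
    return P@np.array([[c,-d,0],[d,c,0],[0,0,1]]).T+[x,y,z]
# box: lid corners (top face) seen in both, base front face in scene
A=[(-17,22,34),(17,22,34),(17,5,34),(-17,5,34)]
# top px order: left, top, right, bottom of lid
tp=np.array([(152.1,215),(164.4,204.6),(169.4,210.6),(157.1,220.6)])-.4
sp=np.array([(229.75,168.1),(240.6,169.6)])-.4
B=[(-17,-17,0),(17,-17,0),(-17,-17,34)]
sb=np.array([(224.7,186),(236.3,186.6),(225.1,173.9)])-.4
def f(p):
    return np.r_[(proj(t,T(p,np.array(A)/1e3))-tp).ravel(),(proj(s,T(p,np.array(A[:2])/1e3))-sp).ravel(),(proj(s,T(p,np.array(B)/1e3))-sb).ravel()]
g=atz(t,(165,217),.02)
r=min((least_squares(f,[g[0],g[1],0,a]) for a in np.arange(-3,3,.5)),key=lambda r:r.cost);print("box",r.x.round(4),np.degrees(r.x[3]),r.fun.round(1))
for q in[(0,22,34),(0,-17,34)]:pass
tq=np.array([(262.6,147.6),(275.6,145.2),(261,190.4),(293.6,184),(264,180.4),(286.6,176.6),(290.6,197),(268.4,201)])-.4
sq=np.array([(321.4,181.7),(330.3,185.7),(291.4,193.3),(300.7,203.1),(310,208.3),(298.9,214.6),(289.7,208.9)])-.4
def f2(p):
    w,px,py=p[4:7]
    P=[(.085,.014,.054),(.085,-.014,.054),(0,w,.05),(0,-w,.05),(px,py,.02),(px,-py,.02),(-px,-py,.02),(-px,py,.02)]
    X=T(p,P); return np.r_[(proj(t,X)-tq).ravel(),(proj(s,X[[0,1,2,4,5,6,7]])-sq).ravel()]
g=atz(t,(277,188),.02)
r=least_squares(f2,[g[0],g[1],0,0,.03,.02,.02]);print("press",r.x.round(4),np.degrees(r.x[3]),r.fun.round(1))
tt=[(374,206),(431,204),(432,262),(376,263)];ts=[(349,267),(398,300),(349,335),(303,299)]
for a,b in zip(tt,ts): print(tri(t,a,s,b))
for n,a in dict(egg=(193,157),palm=(211,278),loupe=(360,150)).items(): print(n,atz(t,a,.015))
E
python3 fit.py
```

```text
box [ 0.5574  0.2233  0.0031 -0.8435] -48.32679552138276 [-0.1 -0.3  0.1 -0.7  0.4 -0.6  0.2  0.3 -0.7 -0.2  0.2 -0.3 -0.  -0.4
  0.3  0.5 -1.6  0.5]
press [ 0.6185 -0.0078  0.0023  0.1864  0.0334  0.021   0.0208] 10.682345115132572 [ 0.2  0.3  0.7  0.3  0.  -0.1 -0.4  0.4  1.3  0.9 -1.9  1.1 -2.2  0.2
  0.5 -0.2 -0.3 -0.1 -0.3 -0.1 -0.5 -0.8  0.  -1.   3.7  0.4  2.4  1.2
 -1.4 -0.2]
(array([ 0.58344321, -0.2162755 ,  0.01238875]), np.float64(0.0010971075446747068))
(array([ 0.58608915, -0.33501731,  0.02577519]), np.float64(0.0036042039466897386))
(array([ 0.46729289, -0.33893029,  0.02225619]), np.float64(0.0063491003877173165))
(array([ 0.46498639, -0.22368579,  0.00092473]), np.float64(0.006258609452284062))
egg [0.68720711 0.17047392 0.015     ]
palm [0.43105738 0.12849445 0.015     ]
loupe [ 0.70455531 -0.18770129  0.015     ]
```

```bash
cat > refit.py <<'E'
import re
src=open('fit.py').read()
src=src.replace("def f(p):","def f(p):\n    p=np.r_[p[:2],0,p[3]]").replace("w,px,py=p[4:7]","w,px,py=p[4:7];p=np.r_[p[:2],0,p[3]]").replace("X[[0,1,2,4,5,6,7]])-sq)","X[[0,1,2,4,7]])-sq[[0,1,2,3,6]])")
exec(src)
E
python3 refit.py
cat > plan.py <<'E'
# tool-frame shift (mm) and turn (deg) from the present pose to: TCP x y z, yaw (deg) of the closing line
import sys
from h import *
from scipy.spatial.transform import Rotation as Ro
o=get_obs();R=Ro.from_quat(o["tool_rot"])
x,y,z,a=map(float,sys.argv[1:5]);a=np.radians(a)
G=np.c_[[-np.sin(a)*-1,-np.cos(a),0],[np.cos(a),np.sin(a),0],[0,0,-1]]
G[:,0]=np.cross(G[:,1],G[:,2]);G=Ro.from_matrix(G)
print("t",o["time"],"pos",np.round(o["position"],4),"yaw",np.degrees(np.arctan2(*R.as_matrix()[[1,0],1])).round(2))
d=np.array([x,y,z])-o["position"]
print("shift now mm",(R.inv().apply(d)*1e3).round(1),"shift after turn",(G.inv().apply(d)*1e3).round(1),"turn deg",np.degrees((R.inv()*G).as_rotvec()).round(2))
E
python3 plan.py .5574 .2233 .2 -48.3
```

```text
box [ 0.5579  0.2247  0.0013 -0.8531] -48.87730106103167 [-0.4 -0.6 -0.2 -0.8  0.1 -0.7 -0.2  0.  -0.6  0.6  0.2  0.5 -0.   0.3
  0.2  1.3 -1.5  1.2]
press [ 0.6201 -0.0089 -6.8037  0.2057  0.034   0.0216  0.0234] 11.78356524199195 [ 0.   0.1  0.4 -0.2  0.3 -0.4  0.3 -0.5  0.4  0.5 -0.5 -0.1 -0.3 -0.7
  0.1 -0.2 -0.1  0.5 -0.   0.4 -0.1  0.1 -0.1 -0.7 -1.5  0.5]
(array([ 0.58344321, -0.2162755 ,  0.01238875]), np.float64(0.0010971075446747068))
(array([ 0.58608915, -0.33501731,  0.02577519]), np.float64(0.0036042039466897386))
(array([ 0.46729289, -0.33893029,  0.02225619]), np.float64(0.0063491003877173165))
(array([ 0.46498639, -0.22368579,  0.00092473]), np.float64(0.006258609452284062))
egg [0.68720711 0.17047392 0.015     ]
palm [0.43105738 0.12849445 0.015     ]
loupe [ 0.70455531 -0.18770129  0.015     ]
t 0.4 pos [0.2609 0.5678 0.2334] yaw 65.32
shift now mm [-413.3 -189.2   33.5] shift after turn [ -7.8 454.5  33.4] turn deg [-1.0000e-02  2.0000e-02  1.1362e+02]
```

The box is at about (0.558, 0.2245) with yaw −48.6°. The press is at (0.620, −0.009) with yaw 11.8°, and the height check comes within 3 mm. I'll move over the box.

```bash
R='[[[-0.0415,-0.0189,0.003,0,0,0,1],[-0.0415,-0.0189,0.003,0,0,0,1],[-0.0415,-0.0189,0.003,0,0,0,1],[-0.0415,-0.0189,0.003,0,0,0,1],[-0.0415,-0.0189,0.003,0,0,0,1]]]'
python3 -m pendant '[[[-0.0415,-0.0189,0.003,0,0,0,1],[-0.0415,-0.0189,0.003,0,0,0,1],[-0.0415,-0.0189,0.003,0,0,0,1],[-0.0415,-0.0189,0.003,0,0,0,1],[-0.0415,-0.0189,0.003,0,0,0,1]]]' 20
python3 -m pendant '[[[-0.0415,-0.0189,0.003,0,0,0,1],[-0.0415,-0.0189,0.003,0,0,0,1],[-0.0415,-0.0189,0.003,0,0,0,1],[-0.0415,-0.0189,0.003,0,0,0,1],[-0.0415,-0.0189,0.003,0,0,0,1]]]'
python3 -m pendant '[[[0,0,0,0,0,10,1],[0,0,0,0,0,10,1],[0,0,0,0,0,10,1],[0,0,0,0,0,10,1],[0,0,0,0,0,10,1]]]'
python3 -m pendant '[[[0,0,0,0,0,10,1],[0,0,0,0,0,10,1],[0,0,0,0,0,10,1],[0,0,0,0,0,10,1],[0,0,0,0,0,10,1]]]'
python3 -m pendant '[[[0,0,0,0,0,7,1],[0,0,0,0,0,7,1],[0,0,0,0,0,0,1],[0,0,0,0,0,0,1],[0,0,0,0,0,0,1]]]'
python3 plan.py .560 .226 .09 -48.6
```

```text
time: 1.02
position: [0.411, 0.3943, 0.2186]
tool_rot: [0.214, 0.977, 0.0, 0.0]
ft_force: [0.7, 0.3, 1.4]
grip_width: 0.087
grip_force: 0.0
time: 1.65
position: [0.5601, 0.2217, 0.2036]
tool_rot: [0.214, 0.977, 0.0, 0.0]
ft_force: [0.4, -0.3, -0.4]
grip_width: 0.0872
grip_force: 0.0
time: 2.28
position: [0.5591, 0.2228, 0.2036]
tool_rot: [0.609, 0.793, 0.0, 0.0]
ft_force: [-0.1, 0.4, -0.2]
grip_width: 0.0874
grip_force: 0.0
time: 2.9
position: [0.5592, 0.2229, 0.2036]
tool_rot: [0.887, 0.462, 0.0, 0.0]
ft_force: [-0.2, -0.0, -0.2]
grip_width: 0.087
grip_force: 0.0
time: 3.52
position: [0.5591, 0.2228, 0.2035]
tool_rot: [0.936, 0.353, 0.0, 0.0]
ft_force: [-0.6, 0.1, 0.9]
grip_width: 0.087
grip_force: 0.0
t 3.525 pos [0.5591 0.2228 0.2035] yaw -48.63
shift now mm [  2.7  -1.8 113.5] shift after turn [  2.7  -1.8 113.5] turn deg [ 0.   -0.   -0.03]
```

```bash

python3 -m pendant '[[[0.0027,-0.0018,0.04,0,0,0,1],[0,0,0.04,0,0,0,1],[0,0,0.04,0,0,0,1],[0,0,0.03,0,0,0,1],[0,0,0.015,0,0,0,1]]]' 20
python3 -m pendant '[[[0,0,0.015,0,0,0,1],[0,0,0.0075,0,0,0,1],[0,0,0,0,0,0,0.7],[0,0,0,0,0,0,0.55],[0,0,0,0,0,0,0.5]]]' 20
python3 -c "
from h import *
t=camera('top');s=camera('scene')
cv2.imwrite('pics/g1.png',np.hstack([crop(t,0,140,190,55,55,7),crop(s,0,205,140,55,55,7)]))"
```

```text
time: 4.15
position: [0.5591, 0.2258, 0.0368]
tool_rot: [0.936, 0.353, -0.001, -0.0]
ft_force: [0.5, 0.2, -0.9]
grip_width: 0.0872
grip_force: 0.0
time: 4.78
position: [0.5605, 0.2261, 0.0168]
tool_rot: [0.936, 0.353, 0.001, 0.0]
ft_force: [-0.5, 0.0, -0.2]
grip_width: 0.0648
grip_force: 0.0
```

View pics/g1.png

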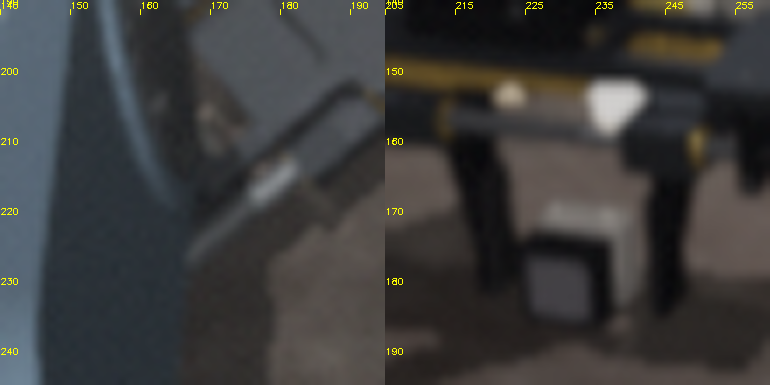

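The box stands between the fingers: scene left finger at about (219,180), right at (245,182), box centre at (231,180). I'll close and lift.

```bash

python3 -m pendant '[[[0,0,0,0,0,0,0.3],[0,0,0,0,0,0,0.3],[0,0,0,0,0,0,0.3],[0,0,0,0,0,0,0.3],[0,0,0,0,0,0,0.3]]]' 20
python3 -m pendant '[[[0,0,0,0,0,0,0.3],[0,0,0,0,0,0,0.3],[0,0,-0.01,0,0,0,0.3],[0,0,-0.03,0,0,0,0.3],[0,0,-0.04,0,0,0,0.3]]]' 20
python3 plan.py .620 -.009 .14 11.8
```

```text
time: 5.5
position: [0.5598, 0.2261, 0.0161]
tool_rot: [0.936, 0.353, -0.0, -0.0]
ft_force: [-0.3, 0.4, 1.9]
grip_width: 0.034
grip_force: 20.0
time: 6.12
position: [0.5593, 0.2256, 0.0961]
tool_rot: [0.936, 0.353, -0.001, -0.0]
ft_force: [1.3, -0.0, -0.8]
grip_width: 0.0338
grip_force: 20.0
t 6.125 pos [0.5593 0.2256 0.0961] yaw -48.68
shift now mm [-109.4  216.2  -43.8] shift after turn [-242.1   11.4  -43.9] turn deg [ -0.11   0.08 -60.48]
```

```bash

python3 -m pendant '[[[-0.01,0.02,-0.014,0,0,0,0.3],[-0.025,0.049,-0.015,0,0,0,0.3],[-0.025,0.049,-0.015,0,0,0,0.3],[-0.025,0.049,0,0,0,0,0.3],[-0.0244,0.0492,0,0,0,0,0.3]]]'
python3 -m pendant '[[[0,0,0,0,0,-10,0.3],[0,0,0,0,0,-10,0.3],[0,0,0,0,0,-10,0.3],[0,0,0,0,0,-10,0.3],[0,0,0,0,0,-10,0.3]]]'
python3 -m pendant '[[[0,0,0,0,0,-10.4,0.3],[0,0,0.02,0,0,0,0.3],[0,0,0.02,0,0,0,0.3],[0,0,0,0,0,0,0.3],[0,0,0,0,0,0,0.3]]]'
python3 plan.py .620 -.009 .036 11.8
python3 -c "
from h import *
t=camera('top');s=camera('scene')
cv2.imwrite('pics/g2.png',np.hstack([crop(t,0,240,130,65,80,6),crop(s,0,260,140,65,80,6)]))"
```

```text
time: 6.75
position: [0.621, -0.0105, 0.1408]
tool_rot: [0.936, 0.353, 0.001, 0.0]
ft_force: [1.4, 0.7, -0.5]
grip_width: 0.0341
grip_force: 20.0
time: 7.38
position: [0.6204, -0.0088, 0.1403]
tool_rot: [0.697, 0.717, -0.0, 0.0]
ft_force: [-0.3, -0.2, -2.5]
grip_width: 0.0339
grip_force: 20.0
time: 8.0
position: [0.621, -0.0088, 0.1007]
tool_rot: [0.631, 0.776, 0.0, 0.001]
ft_force: [-0.6, -0.4, -0.9]
grip_width: 0.0334
grip_force: 20.0
t 8.0 pos [ 0.621  -0.0088  0.1007] yaw 11.72
shift now mm [ 0.1 -1.1 64.7] shift after turn [ 0.  -1.  64.7] turn deg [ 0.06  0.03 -0.08]
```

View pics/g2.png

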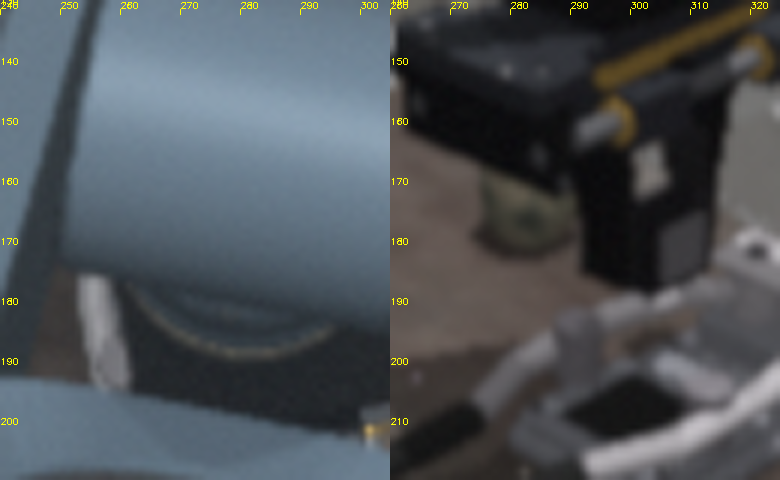

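The scene shows the base's grey end panel centred at about (308.5,181), facing the right jaw. I'll check that against the predicted pixel.

```bash
python3 - <<'E'
from h import *
s=camera("scene");o=get_obs();a=np.radians(11.7);Y=np.array([-np.sin(a),np.cos(a),0]);p=np.array(o["position"])
c=p+Y*(-.0195)+[0,0,-.016+.017]
print(proj(s,[c,c+Y*.002,c+[0,0,.002],p]))
E
```

```text
[[309.14550478 180.88902573]
 [308.46186419 180.585051  ]
 [309.17398587 180.08543199]
 [302.55324786 178.35940443]]
```

```bash

python3 -m pendant '[[[0,-0.001,0.01,0,0,0,0.3],[0,0,0.012,0,0,0,0.3],[0,0,0.01,0,0,0,0.3],[0,0,0.005,0,0,0,0.3],[0,0,0,0,0,0,0.3]]]'
python3 -m pendant '[[[0,0,0.003,0,0,0,0.3],[0,0,0.003,0,0,0,0.3],[0,0,0.003,0,0,0,0.3],[0,0,0.003,0,0,0,0.3],[0,0,0.0,0,0,0,0.3]]]'
python3 -c "
from h import *
s=camera('scene');o=get_obs();print(np.round(o['ft_force'],1),o['position'],o['moment'])
cv2.imwrite('pics/g3.png',crop(s,0,265,165,70,60,8))"
```

```text
time: 8.78
position: [0.6192, -0.0088, 0.0623]
tool_rot: [0.631, 0.776, -0.0, -0.001]
ft_force: [0.2, -0.6, -2.5]
grip_width: 0.0337
grip_force: 20.0
time: 9.4
position: [0.6193, -0.0088, 0.0508]
tool_rot: [0.631, 0.776, -0.0, -0.0]
ft_force: [-0.0, 0.1, -1.5]
grip_width: 0.0336
grip_force: 20.0
[ 0.5 -0.4 -2.2] [ 0.61946971 -0.00877727  0.05090423] [-0.09634485  0.11609909  0.03167807]
```

View pics/g3.png

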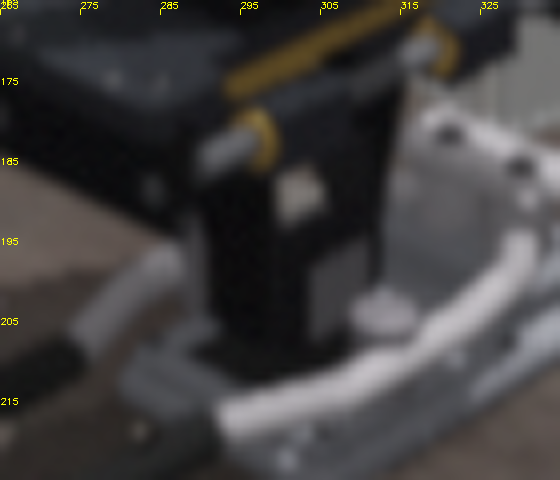

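The right jaw's top at about (312,203) is clear in front of the base, and there is no contact force. I'll lower the box to the seat.

```bash

python3 -m pendant '[[[0,0,0.003,0,0,0,0.3],[0,0,0.003,0,0,0,0.3],[0,0,0.003,0,0,0,0.3],[0,0,0.002,0,0,0,0.3],[0,0,0.0,0,0,0,0.3]]]'
python3 -m pendant '[[[0,0,0.001,0,0,0,0.3],[0,0,0.001,0,0,0,0.3],[0,0,0.001,0,0,0,0.3],[0,0,0,0,0,0,0.3],[0,0,0.0,0,0,0,0.3]]]'
```

```text
time: 10.07
position: [0.6194, -0.0088, 0.0398]
tool_rot: [0.631, 0.776, -0.0, -0.0]
ft_force: [-0.1, 0.0, -2.3]
grip_width: 0.0342
grip_force: 20.0
time: 10.7
position: [0.6196, -0.0088, 0.0371]
tool_rot: [0.631, 0.776, -0.0, 0.0]
ft_force: [0.1, -0.3, -1.1]
grip_width: 0.0339
grip_force: 20.0
```

```bash

python3 -m pendant '[[[0,0,0.0005,0,0,0,0.3],[0,0,0.0005,0,0,0,0.3],[0,0,0.0005,0,0,0,0.3],[0,0,0,0,0,0,0.3],[0,0,0.0,0,0,0,0.3]]]'
```

```text
time: 11.32
position: [0.6196, -0.0088, 0.0361]
tool_rot: [0.631, 0.776, 0.0, 0.0]
ft_force: [-2.0, -0.0, 5.4]
grip_width: 0.0339
grip_force: 20.0
```

```bash

python3 -m pendant '[[[0,0,-0.0005,0,0,0,0.6],[0,0,0,0,0,0,0.6],[0,0,0,0,0,0,0.6],[0,0,0,0,0,0,0.6],[0,0,0.0,0,0,0,0.6]]]'
python3 -m pendant '[[[0,0,-0.01,0,0,0,0.6],[0,0,-0.02,0,0,0,0.6],[0,0,-0.03,0,0,0,0.6],[0,0,-0.03,0,0,0,0.6],[0,0,-0.02,0,0,0,0.6]]]'
python3 -m pendant '[[[0,0,0,0,0,10,0.6],[0,0,0,0,0,10,0.8],[0,0,0,0,0,10,1],[0,0,0,0,0,10,1],[0,0,0,0,0,10,1]]]'
python3 -m pendant '[[[0,0,0,0,0,10,1],[0,0,0,0,0,10,1],[0,0,0,0,0,10,1],[0,0,0,0,0,10,1],[0,0,0,0,0,0,1]]]'
python3 plan.py .512 -.0313 .029 -78.2
python3 -c "
from h import *
t=camera('top');s=camera('scene')
cv2.imwrite('pics/g4.png',crop(s,0,240,160,110,80,7))"
```

```text
time: 11.95
position: [0.6195, -0.0088, 0.0359]
tool_rot: [0.631, 0.776, -0.0, -0.0]
ft_force: [-0.3, -0.5, 0.6]
grip_width: 0.0519
grip_force: 0.0
time: 12.58
position: [0.6206, -0.009, 0.1495]
tool_rot: [0.631, 0.776, 0.001, 0.002]
ft_force: [0.4, 0.7, 0.4]
grip_width: 0.0525
grip_force: 0.0
time: 13.2
position: [0.6199, -0.0088, 0.1479]
tool_rot: [0.901, 0.434, 0.001, 0.001]
ft_force: [0.2, -0.4, 0.0]
grip_width: 0.083
grip_force: 0.0
time: 13.82
position: [0.6199, -0.0089, 0.1476]
tool_rot: [0.995, 0.103, 0.001, 0.0]
ft_force: [0.2, -0.2, -0.2]
grip_width: 0.0867
grip_force: 0.0
t 13.825 pos [ 0.6199 -0.0089  0.1476] yaw -78.17
shift now mm [-110.4   -0.3  118.4] shift after turn [-110.2   -0.2  118.6] turn deg [ 0.05 -0.1   0.03]
```

View pics/g4.png

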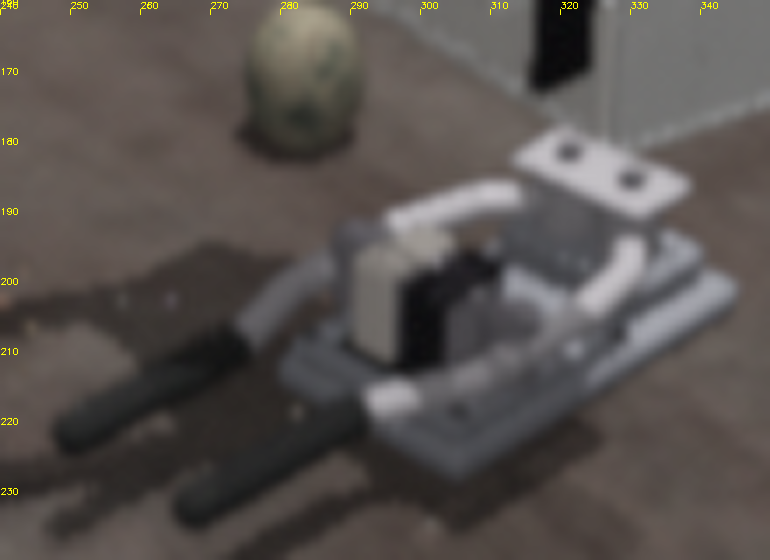

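The box sits upright on the pad between the jaws, lid towards the left jaw at about (290,200) and base towards the right jaw at (313,205). I'll go to the grips.

```bash

python3 -m pendant '[[[-0.02,0,0,0,0,0,1],[-0.03,0,0,0,0,0,1],[-0.03,0,0.015,0,0,0,1],[-0.02,0,0.02,0,0,0,1],[-0.0103,0,0.02,0,0,0,1]]]' 25
python3 -m pendant '[[[0,0,0.02,0,0,0,1],[0,0,0.02,0,0,0,1],[0,0,0.015,0,0,0,1],[0,0,0.0085,0,0,0,1],[0,0,0,0,0,0,1]]]' 25
python3 plan.py .512 -.0313 .029 -78.2
python3 -c "
from h import *
s=camera('scene')
cv2.imwrite('pics/g5.png',crop(s,0,230,150,110,80,7))"
```

```text
time: 14.55
position: [0.5106, -0.0313, 0.0912]
tool_rot: [0.995, 0.103, 0.0, 0.0]
ft_force: [0.9, -0.7, -0.6]
grip_width: 0.0871
grip_force: 0.0
time: 15.18
position: [0.5114, -0.0312, 0.0272]
tool_rot: [0.995, 0.102, -0.0, -0.0]
ft_force: [0.3, -0.2, -0.5]
grip_width: 0.0869
grip_force: 0.0
t 15.175 pos [ 0.5114 -0.0312  0.0272] yaw -78.26
shift now mm [ 0.5  0.2 -1.8] shift after turn [ 0.5  0.2 -1.8] turn deg [-0.02  0.04 -0.06]
```

View pics/g5.png

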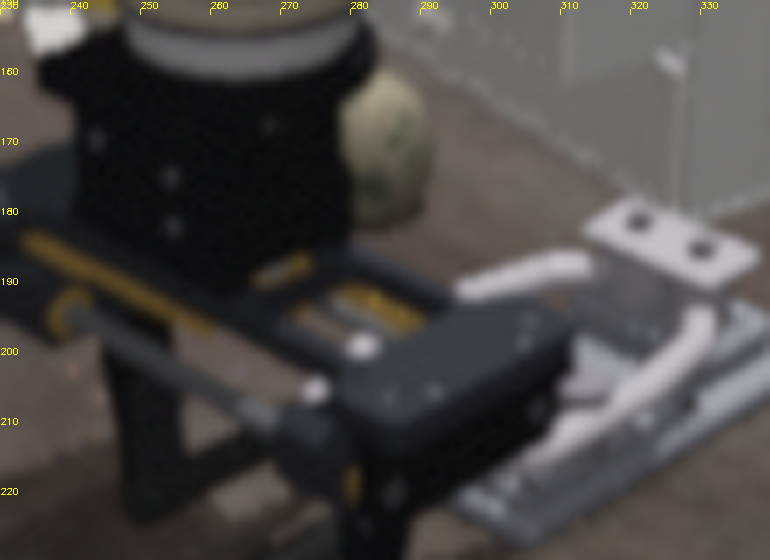

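Both handles are between the fingers. The far finger is at about (250,210) beyond the left grip and the near one at (265–290,225) outside the right grip. Now I'll squeeze.

```bash

python3 -m pendant '[[[0,0,-0.0015,0,0,0,0.8],[0,0,0,0,0,0,0.75],[0,0,0,0,0,0,0.7],[0,0,0,0,0,0,0.65],[0,0,0,0,0,0,0.65]]]' 25
python3 -m pendant '[[[0,0,0,0,0,0,0.6],[0,0,0,0,0,0,0.55],[0,0,0,0,0,0,0.5],[0,0,0,0,0,0,0.45],[0,0,0,0,0,0,0.42]]]' 25
python3 -m pendant '[[[0,0,0,0,0,0,0.4],[0,0,0,0,0,0,0.4],[0,0,0,0,0,0,0.4],[0,0,0,0,0,0,0.4],[0,0,0,0,0,0,0.4]]]' 25
```

```text
time: 15.85
position: [0.5114, -0.0312, 0.0292]
tool_rot: [0.995, 0.102, -0.0, 0.0]
ft_force: [-0.4, -0.3, 1.9]
grip_width: 0.0577
grip_force: 1.3
time: 16.48
position: [0.5111, -0.0312, 0.0289]
tool_rot: [0.995, 0.102, -0.0, -0.0]
ft_force: [-2.2, -1.5, 2.0]
grip_width: 0.0384
grip_force: 1.8
time: 17.1
position: [0.5111, -0.0312, 0.029]
tool_rot: [0.995, 0.102, -0.0, -0.0]
ft_force: [-3.8, -1.6, 1.5]
grip_width: 0.0351
grip_force: 13.8
```

```bash

python3 -m pendant '[[[0,0,0,0,0,0,0.36],[0,0,0,0,0,0,0.33],[0,0,0,0,0,0,0.33],[0,0,0,0,0,0,0.33],[0,0,0,0,0,0,0.33]]]' 25
python3 -c "
from h import *
s=camera('scene');cv2.imwrite('pics/sq.png',s['img'][...,::-1]);o=get_obs();print(o['grip_width'],o['grip_force'],o['ft_force'],o['moment'])"
```

```text
time: 17.73
position: [0.5111, -0.0313, 0.029]
tool_rot: [0.995, 0.102, -0.0, -0.0]
ft_force: [-4.7, -2.6, 1.7]
grip_width: 0.0334
grip_force: 25.0
0.03348668750174396 25.03046809695661 [-4.16645084 -2.90049194  2.14755809] [-0.51893103  0.78160984 -0.02976927]
```

The squeeze force fell to 1.8 N at 38 mm as the lid gave, and then rose to a firm 25 N at 33 mm, so the lid is shut. I'll release the handles.

```bash

python3 -m pendant '[[[0,0,0,0,0,0,0.45],[0,0,0,0,0,0,0.55],[0,0,0,0,0,0,0.65],[0,0,0,0,0,0,0.75],[0,0,0,0,0,0,0.85]]]' 20
python3 -m pendant '[[[0,0,0,0,0,0,1],[0,0,0,0,0,0,1],[0,0,0,0,0,0,1],[0,0,-0.01,0,0,0,1],[0,0,-0.03,0,0,0,1]]]' 20
python3 -m pendant '[[[0,0,-0.03,0,0,0,1],[0,0,-0.03,0,0,0,1],[0.02,0,-0.02,0,0,0,1],[0.05,0,0,0,0,0,1],[0.04,0,0,0,0,0,1]]]' 20
python3 -m pendant '[[[0,0,0,0,0,-10,1],[0,0,0,0,0,-10,1],[0,0,0,0,0,-10,1],[0,0,0,0,0,-10,1],[0,0,0,0,0,-10,1]]]'
python3 -m pendant '[[[0,0,0,0,0,-10,1],[0,0,0,0,0,-10,1],[0,0,0,0,0,-10,0.8],[0,0,0,0,0,-10,0.6],[0,0,0,0,0,0,0.6]]]'
python3 plan.py .6196 -.0088 .036 11.8
python3 - <<'E'
from h import *
b=cv2.cvtColor(cv2.imread("pics/s1.png"),6)
s=camera("scene");g=cv2.cvtColor(s["img"],cv2.COLOR_RGB2GRAY)
o=cv2.cvtColor(cv2.imread("pics/g4.png"),6)[::7,::7]
print("before (row,cols 286-320)");
for r in (196,200,202,204,206,208): print(r,o[r-160,286-240:320-240:1]);print("   now",g[r,286:320])
E
```

```text
time: 18.4
position: [0.5128, -0.0313, 0.0292]
tool_rot: [0.995, 0.102, 0.001, 0.0]
ft_force: [0.4, 1.1, 0.1]
grip_width: 0.0678
grip_force: 0.5
time: 19.02
position: [0.5105, -0.031, 0.0689]
tool_rot: [0.995, 0.102, -0.001, -0.001]
ft_force: [-0.8, 0.0, -0.8]
grip_width: 0.0867
grip_force: 0.0
time: 19.65
position: [0.6211, -0.0087, 0.1508]
tool_rot: [0.995, 0.102, 0.001, 0.0]
ft_force: [0.1, -1.9, -0.1]
grip_width: 0.087
grip_force: 0.0
time: 20.27
position: [0.619, -0.0088, 0.1497]
tool_rot: [0.857, 0.515, 0.0, 0.0]
ft_force: [0.4, -0.0, 0.3]
grip_width: 0.087
grip_force: 0.0
time: 20.9
position: [0.6191, -0.0089, 0.1496]
tool_rot: [0.632, 0.775, 0.0, 0.0]
ft_force: [-1.1, 0.4, -0.3]
grip_width: 0.0651
grip_force: 0.0
t 20.9 pos [ 0.6191 -0.0089  0.1496] yaw 11.6
shift now mm [ -0.    0.5 113.6] shift after turn [ -0.    0.5 113.6] turn deg [ 0.01  0.01 -0.2 ]
before (row,cols 286-320)
196 [ 94  84  70  66  73  89 106 120 123 126 131 131 132 138 146 148 144 125
 101  76  52  42  48  69  86  81  71  67  69  70  72  76  77  79]
   now [114  88  69  69  71  75  82  91 104 121 135 143
[... 835 characters left out ...]
  73  81 100 106 106 107  99  61  23  16  16  17  25  47
  72  71  68  69  81 110 129 134 137 139 138 135 129 123 149 165]
206 [ 67  74  75  77  85  97 104 106 107 106  88  53  24  15  15  13  15  28
  54  68  71  71  66  62  65  69  71  72  75  79  83  98 118 129]
   now [ 79  81  79  76  72  79  99 105 107 107 100  61  22  15  15  16  22  43
  63  70  70  68  65  72  88 103 113 119 120 112 111 136 168 175]
208 [ 76  85  82  68  68  90 104 105 106 107  87  52  26  16  15  15  15  28
  54  69  71  70  65  59  62  68  72  74  74  76  86 102 115 116]
   now [ 94  85  71  49  40  61  95 105 106 106  99  58  20  15  16  16  23  42
  64  70  69  68  63  67  83 107 122 128 130 130 143 156 164 155]
```

The white lid side in the scene has shrunk from about 7 to 5.3 px, while the base edge stayed at column 297, so the box is shut. I'll take it out.

```bash

python3 -m pendant '[[[0,0.0005,0.02,0,0,0,0.6],[0,0,0.03,0,0,0,0.6],[0,0,0.03,0,0,0,0.6],[0,0,0.015,0,0,0,0.6],[0,0,0.01,0,0,0,0.6]]]' 20
python3 -m pendant '[[[0,0,0.005,0,0,0,0.6],[0,0,0.003,0,0,0,0.6],[0,0,0,0,0,0,0.5],[0,0,0,0,0,0,0.4],[0,0,0,0,0,0,0.3]]]' 20
python3 -m pendant '[[[0,0,0,0,0,0,0.3],[0,0,0,0,0,0,0.3],[0,0,0,0,0,0,0.3],[0,0,0,0,0,0,0.3],[0,0,-0.003,0,0,0,0.3]]]' 20
python3 -c "
from h import *
t=camera('top');print([atz(t,p,.018).round(4) for p in [(374,206),(431,204),(432,262),(376,263)]])"
```

```text
time: 21.58
position: [0.6198, -0.0088, 0.0436]
tool_rot: [0.632, 0.775, -0.0, -0.0]
ft_force: [0.6, 0.1, 0.0]
grip_width: 0.0521
grip_force: 0.0
time: 22.2
position: [0.62, -0.0088, 0.0365]
tool_rot: [0.631, 0.776, 0.0, 0.0]
ft_force: [0.2, 0.4, 2.3]
grip_width: 0.0338
grip_force: 20.0
time: 22.82
position: [0.6192, -0.0087, 0.0385]
tool_rot: [0.631, 0.776, -0.0, -0.001]
ft_force: [1.3, 0.1, -1.7]
grip_width: 0.0335
grip_force: 20.0
[array([ 0.5834, -0.2153,  0.018 ]), array([ 0.5882, -0.3391,  0.018 ]), array([ 0.4646, -0.3385,  0.018 ]), array([ 0.4629, -0.218 ,  0.018 ])]
```

```bash

python3 -m pendant '[[[0,0,-0.01,0,0,0,0.3],[0,0,-0.02,0,0,0,0.3],[0,0,-0.03,0,0,0,0.3],[0,0,-0.03,0,0,0,0.3],[0,0,-0.01,0,0,0,0.3]]]'
python3 plan.py .525 -.278 .1 1
python3 plan.py .525 -.278 .1 11.8
```

```text
time: 23.5
position: [0.6213, -0.0091, 0.1423]
tool_rot: [0.631, 0.776, 0.001, 0.002]
ft_force: [0.2, -0.2, -1.8]
grip_width: 0.034
grip_force: 20.0
t 23.5 pos [ 0.6213 -0.0091  0.1423] yaw 11.72
shift now mm [-243.7 -149.2   42.1] shift after turn [-267.2 -101.    42.3] turn deg [ 0.3   0.09 10.72]
t 23.5 pos [ 0.6213 -0.0091  0.1423] yaw 11.72
shift now mm [-243.7 -149.2   42.1] shift after turn [-243.6 -149.3   42.3] turn deg [ 0.29  0.12 -0.08]
```

```bash

python3 -m pendant '[[[-0.025,-0.015,0,0,0,0,0.3],[-0.04,-0.025,0,0,0,0,0.3],[-0.045,-0.027,0,0,0,0,0.3],[-0.045,-0.027,0,0,0,0,0.3],[-0.04,-0.025,0,0,0,0,0.3]]]'
python3 -m pendant '[[[-0.03,-0.02,0,0,0,0,0.3],[-0.0187,-0.0102,0,0,0,0,0.3],[0,0,0,0,0,5.5,0.3],[0,0,0,0,0,5.2,0.3],[0,0,0,0,0,0,0.3]]]'
python3 plan.py .525 -.278 .021 1
```

```text
time: 24.12
position: [0.5419, -0.2254, 0.1389]
tool_rot: [0.631, 0.775, -0.0, -0.0]
ft_force: [0.4, -0.4, -2.1]
grip_width: 0.0338
grip_force: 20.0
time: 24.75
position: [0.5232, -0.2771, 0.1389]
tool_rot: [0.7, 0.714, 0.0, -0.0]
ft_force: [0.2, 0.4, -2.2]
grip_width: 0.034
grip_force: 20.0
t 24.75 pos [ 0.5232 -0.2771  0.1389] yaw 1.11
shift now mm [ -1.    1.8 117.9] shift after turn [ -0.9   1.8 117.9] turn deg [-0.02 -0.04  0.11]
```

```bash

python3 -m pendant '[[[-0.001,0.0018,0.02,0,0,0,0.3],[0,0,0.035,0,0,0,0.3],[0,0,0.03,0,0,0,0.3],[0,0,0.02,0,0,0,0.3],[0,0,0.0075,0,0,0,0.3]]]'
python3 -m pendant '[[[0,0,0.001,0,0,0,0.3],[0,0,0.001,0,0,0,0.3],[0,0,0.001,0,0,0,0.3],[0,0,0.0005,0,0,0,0.3],[0,0,0,0,0,0,0.3]]]'
```

```text
time: 25.38
position: [0.5245, -0.2777, 0.0252]
tool_rot: [0.7, 0.714, -0.0, -0.001]
ft_force: [0.1, -0.2, -1.6]
grip_width: 0.0335
grip_force: 20.0
time: 26.0
position: [0.525, -0.2788, 0.0233]
tool_rot: [0.701, 0.713, 0.0, 0.0]
ft_force: [0.4, 0.1, -2.2]
grip_width: 0.0341
grip_force: 20.0
```

```bash

python3 -m pendant '[[[0,0,0.0007,0,0,0,0.3],[0,0,0.0007,0,0,0,0.3],[0,0,0.0007,0,0,0,0.3],[0,0,0.0004,0,0,0,0.3],[0,0,0,0,0,0,0.3]]]'
python3 -m pendant '[[[0,0,0.0004,0,0,0,0.3],[0,0,0.0003,0,0,0,0.3],[0,0,0,0,0,0,0.3],[0,0,0,0,0,0,0.3],[0,0,0,0,0,0,0.3]]]'
```

```text
time: 26.62
position: [0.525, -0.2787, 0.0205]
tool_rot: [0.701, 0.713, 0.0, 0.0]
ft_force: [-0.0, -0.1, -1.1]
grip_width: 0.0336
grip_force: 20.0
time: 27.25
position: [0.525, -0.2787, 0.0205]
tool_rot: [0.701, 0.713, -0.0, 0.0]
ft_force: [-1.1, 0.8, 6.6]
grip_width: 0.0335
grip_force: 20.0
```

Contact with the tray floor. I'll release, rise, move clear and check numerically.

```bash

python3 -m pendant '[[[0,0,-0.0005,0,0,0,0.33],[0,0,0,0,0,0,0.45],[0,0,0,0,0,0,0.6],[0,0,0,0,0,0,0.6],[0,0,0,0,0,0,0.6]]]'
python3 -m pendant '[[[0,0,-0.01,0,0,0,0.6],[0,0,-0.03,0,0,0,0.6],[0,0,-0.04,0,0,0,0.6],[0,0,-0.04,0,0,0,0.6],[0,0,-0.03,0,0,0,0.6]]]'
python3 -m pendant '[[[0.04,0,0,0,0,0,0.6],[0.05,0,0,0,0,0,0.6],[0.05,0,0,0,0,0,0.6],[0.05,0,0,0,0,0,0.6],[0.04,0,0,0,0,0,0.6]]]'
python3 - <<'E'
from h import *
t=camera("top");s=camera("scene")
cv2.imwrite("pics/end_t.png",t["img"][...,::-1]);cv2.imwrite("pics/end_s.png",s["img"][...,::-1])
o=get_obs();print(o["time"],o["grip_width"],o["position"])
for n,c,(x,y,w,h) in (("top",t,(378,210,50,50)),("scene",s,(310,260,80,70))):
    im=c["img"][y:y+h,x:x+w].astype(int);sat=im.max(2)-im.min(2);v=im.max(2)
    for nm,m in(("white",(sat<30)&(v>110)),("black",(v<70))):
        q=np.argwhere(m)
        if len(q): (r,_,_)=cv2.minAreaRect(q[:,::-1].astype(np.float32)),0,0;print(n,nm,len(q),np.array(r[0])+[x,y],r[1],r[2])
# bystander displacement: start vs now
for n,c in(("top",t),("scene",s)):
    a=cv2.imread(f"pics/{n}0.png");b=np.ascontiguousarray(c["img"][...,::-1])
    for k,(u,v) in dict(top=dict(egg=(193,157),palm=(211,278),loupe=(360,150)),scene=dict(egg=(283,171),palm=(203,212),loupe=(383,239)))[n].items():
        T=a[v-14:v+14,u-18:u+18];m=cv2.matchTemplate(b[v-20:v+20,u-24:u+24],T,cv2.TM_CCOEFF_NORMED);print(n,k,m.max().round(3),np.array(cv2.minMaxLoc(m)[3])-6)
E
```

```text
time: 27.88
position: [0.525, -0.2787, 0.0203]
tool_rot: [0.701, 0.713, -0.0, 0.0]
ft_force: [0.2, -0.0, 0.3]
grip_width: 0.0516
grip_force: 0.0
time: 28.5
position: [0.5254, -0.2789, 0.173]
tool_rot: [0.701, 0.713, 0.0, 0.001]
ft_force: [0.2, 0.1, 0.1]
grip_width: 0.0522
grip_force: 0.0
time: 29.12
position: [0.5205, -0.0468, 0.1711]
tool_rot: [0.701, 0.714, 0.0, 0.0]
ft_force: [0.2, -0.4, -0.0]
grip_width: 0.0525
grip_force: 0.0
29.225 0.05207129165533951 [ 0.51962419 -0.04488886  0.17097204]
top white 166 [402.5 234. ] (16.0, 9.0) 90.0
scene white 171 [352.58696747 277.8337822 ] (28.160987854003906, 55.22224426269531) 70.49755096435547
scene black 267 [341.8688488  305.94261932] (15.620499610900879, 47.24561309814453) 50.19443130493164
top egg 0.998 [0 0]
top palm 0.886 [0 0]
top loupe 0.999 [0 0]
scene egg 0.126 [-6 -1]
scene palm 0.813 [0 0]
scene loupe 1.0 [0 0]
```

```bash
python3 - <<'E'
import cv2,numpy as np
a=cv2.cvtColor(cv2.imread("pics/end_t.png"),6);b=cv2.cvtColor(cv2.imread("pics/top0.png"),6)
print(a[226:258,390:416])
E
```

```text
[[220 220 220 221 220 208 191 184 184 228 241 242 242 242 243 241 199 155
  147 146 145 143 143 148 176 223]
 [222 221 219 217 204 169 132 121 138 228 246 247 247 247 247 244 182 107
   88  87  85  85  84  87 133 218]
 [223 222 202 176 158 119  90  85 122 227 247 247 248 248 248 245 187 105
   83  81  80  80  77  79 120 210]
 [224 222 193 150 126  91  76  73 116 226 246 248 248 248 248 246 208 117
   83  81  80  79  77  80 121 211]
 [222 220 190 147 119  87  70  72 120 228 247 248 248 248 248 246 216 123
   85  82  81  77  78  77 122 214]
 [225 222 193 149 121  86  71  74 121 228 247 248 248 247 248 246 218 121
   83  81  82  80  77  75 112 214]
 [226 225 195 151 121  86  72  73 120 227 246 248 248 248 248 247 218 123
   85  82  80  79  76  77 106 215]
 [225 223 193 149 121  86  72  72 122 227 246 247 248 248 248 246 221 125
   84  83  81  77  75  74 103 215]
 [222 219 187 145 119  89  71  75 122 227 246 248 248 248 248 246 224 128
   86  82  80  78  76  74 105 213]
 [217 213 181 139 115  87  72  75 129 227 246 248 248 248 248 247 241 147
   88  81  79  78  76  75 103 210]
 [220 216 
[... 1688 characters left out ...]
22 222 222
  221 222 221 221 221 221 221 220]
 [222 223 223 223 222 222 222 222 222 222 222 222 221 221 221 221 220 220
  220 220 221 220 220 220 220 221]
 [222 222 222 222 222 221 221 222 222 222 222 222 222 222 222 222 222 222
  222 223 223 223 223 223 223 223]
 [223 222 222 223 222 223 223 223 223 223 223 223 223 223 224 224 225 225
  223 224 224 224 225 224 225 224]
 [223 223 223 223 224 223 224 225 225 225 225 225 225 225 225 225 225 225
  225 224 224 224 224 224 224 223]
 [225 223 224 223 224 224 224 224 224 223 224 223 223 224 222 223 222 223
  221 222 221 220 220 219 220 221]
 [222 222 221 222 221 221 221 221 220 220 219 219 219 220 220 219 218 220
  220 219 216 216 216 213 212 211]]
```

The box is in the tray with the white lid directly against the black base, no grey neck showing, about 16 px (34 mm) long.

```bash
python3 -c "
from rig import *
print(hand_in())"
```

```text
the job is handed in; nothing more can be done
None
```

The specimen box was pressed shut, taken out and set down in the wooden tray after about 29 s, with the stones and loupe showing no shift in the top view; the job is handed in, but no verdict came back.

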